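Free the jammed drain basket and stand it across its box

ROBOT

A 7-joint arm with a two-finger parallel gripper is mounted at the origin on a cart in front of the work surface, level with it; the furniture and walls round the work are solid. World frame = base frame: x ahead of the robot, y to its left, z up, the work surface at z = 0. Lengths are in m, angles in rad, forces in N, time in s.
With the tool pointing down it reaches from about 0.425 to 0.825 m from the base axis. Payload 3.6 kg.
Tool frame: the origin (TCP) lies at the very end of the fingers, on their centre line; the grasp point (between the pads) lies 19 mm behind it; z points along the fingers, y is the line along which they close (so a half turn about z gives the same grasp; the last joint's range is limited). The gripper opens to 93 mm and grips with 3 to 60 N. Pads are 15 mm wide; open, the fingers measure 128 mm over their backs; the gripper's body (75 mm by 188 mm) begins 65 mm behind the grasp point.
Start: joints at [1.254, 0.615, -0.013, 1.423, 0.008, 1.103, -0.04], TCP at [0.186, -0.623, 0.219] pointing down, gripper open.
Joint ranges: [-3.12, 3.12], [-0.3, 2.06], [-1.34, 1.32], [0.26, 2.42], [-1.36, 4.5], [0.01, 1.98], [-2.84, 2.84]. Speed limits (rad/s): [2.79, 2.79, 3.14, 3.14, 3.14, 3.14, 3.14].

INTERFACE

Orientations are given as a rotation vector (axis times angle).
In Python, from station import read_state, imaging, bot gives the robot as it stands. The module is installed in compiled form; this text tells all that it offers.
- The arm moves only by the tool arm_command, never from a script. Its argument "series" is a list of rows, each an object of numbers: "tx", "ty", "tz": the shift along the tool's x, y, z scaled (see below); "yaw": the turn about the tool's z scaled (see below). In form: [{"tx": .., "ty": .., "tz": .., "yaw": ..}, ...]. A call has 1 to 20 rows; each row shifts and turns the commanded pose from where the row before left it, along the tool's axes as they then stand; what a row does not reach is not made up. The controller multiplies each number of a shift by 0.1 m and each number of a turn by 360 degrees. A row lasts 1/8 s, in which the tool goes at most 62.5 mm and 10.7 degrees, less where a joint would pass 70% of its speed; a pose out of reach is approached as far as the arm can. A call with a number of a shift or a turn outside -1 to 1 is refused whole. A call with a gripper value outside its range is refused whole. "hand" is the opening, from 0 (shut) to 1 (fully open), set as the call begins (left out, the last holds). The fingers move at their own pace and stop on an object; "newtons" is the grip in N (left out, the last holds). Time passes only in rows, so rows that do not move let the fingers close. It gives the time, the measured TCP pose, the force, the opening and the grip force at its end, in the units of the state.
- read_state(): the state, without advancing time (a new reading comes with each control period).
- imaging.snapshot(name): name is "side" or "top"; returns a dict with "frame" (384x512x3 uint8, red, green, blue), "range_z" (384x512 float32, m along the optical axis (not along the pixel's ray), 0 where there is no reading), "camera_matrix" (3x3 intrinsics, pixels), "camera_from_world" (4x4, takes a point from world to camera coordinates). Camera axes: x right, y down, z forward; pixel columns grow to the right and rows downward; lengths in m; the calibration is good to about 2 mm. A picture is of the moment at which its call begins.
- bot.sign_off(): hands the job in; it is judged then, once.
The state is a dict: "time_s": time; "qpos": joint angles; "qd": joint speeds; "joint_torque": joint torques, N m; "tcp_pos": TCP position; "orientation": TCP orientation; "force": force on the tool from outside, world axes, zero at the start; "wrist_torque": the same for the moment, N m; "opening": finger opening in m; "grip_force": force on a finger pad.
Only numpy, scipy, OpenCV 4.12 (cv2) and the standard library are available. Lean on these libraries where they do the work, as an engineer would, in place of code of your own. Each camera call takes 0.05 s, during which the arm holds its last target. There are 200 camera calls.

TASK

The pale drain basket has jammed crooked in its blue produce box. Press its raised end down gently, with no more than about 40 N, until its rim sits level on the box all round; then lift the basket straight out by its handle, leaving the box down on the worktop, give it a quarter turn and stand it level across the middle of the box's rim to drain, with the lemon and the lime still in it.

Things in the scene. Friction and masses are not known exactly. Their poses are not given: they have to be found in the camera images.
- box: Blue open-topped plastic produce box, 195 mm long (x), 129 wide (y), 74 high, 0.8 kg, walls 4 mm, inside about 184 x 121 mm; stands loose on the worktop. Origin: centre of its underside. The basket's +x end points the same way. Basket seated: rim flange on this rim, origin 14 mm above this one. Basket standing across the rim: its x along this y, origin 72 mm above this one.
- basket: Pale slotted drain basket (about 0.25 kg plus fruit), body 182 long (x), 116 wide (y), 60 mm deep, rim flange 204 x 140 mm, thumb tabs reach 122 mm from the middle. A 2 mm lip under each end. Origin: centre of its underside. Starts jammed in the box by friction, +x end 25 mm too high (0.13 rad); pulling up takes the box along. Level it is loose: 1 mm play endways, 2.5 mm sideways.
- basket_grip (a point): Centre of the basket's fixed bow handle: a straight bar along the basket's y, 14 mm thick (x), 13 mm high, free over 110 mm, on a post at each side; 113.5 mm above the basket's origin, 49 mm over the flange; axes as the basket's. Pinched across its thickness from above; 40 mm are free below the bar.
- basket_high_tab (a point): Middle of the upper face of the thumb tab at the basket's raised (+x) end, 111 mm along x from the basket's origin and 64 mm above it; the face is 22 mm (x) by 60 mm (y). Pressed straight down the jam gives at about 10 to 20 N and this end sinks, rubbing, by about 25 mm until the flange meets the box rim; let go halfway, it stays stuck there.
- lemon_mid (a point): Centre of the lemon (78 x 55 x 56 mm) lying in the basket.
- lime_mid (a point): Centre of the lime (52 x 45 x 45 mm) lying in the basket.
- timer: Bystander: white domed kitchen timer, 67 mm wide, 55 mm high, loose. Origin: centre of its underside.
- honey_jar: Bystander: honey jar with a yellow lid, 64 mm wide, 109 mm high, loose. Origin: centre of its underside.
- pepper_mill: Bystander: dark wooden pepper mill, 58 mm wide, 165 mm high, loose. Origin: centre of its underside.
- garlic: Bystander: bulb of garlic, 50 mm, loose. Origin: centre of its underside.
- worktop: The white kitchen worktop on which everything stands, top at z = 0; fixed.

How it is judged:
On the way, in this order (a step that is already met when the one before it is completed fails the run):
1. the basket is pressed down level in the box, its rim on the box rim (angle between the z axis of basket and the z axis of box, either way round below 0.03 rad and z of basket in the frame of box below 0.017 m and angle between box's own z axis and vertical below 0.05 rad and horizontal distance between basket and box below 0.012 m), for 0.2 s.
2. the basket is lifted clear of the box, level, and the box has stayed on the worktop (z of basket in the frame of box above 0.085 m and angle between basket's own z axis and vertical below 0.25 rad and height (world z) of box below 0.01 m), for 0.1 s.
At the end, for the whole second after the job is handed in: The basket rests, released, across the box's rim: level (0.04 rad), underside on the rim, its length square to the box's within 0.15 rad, its middle within 40 mm along and 20 mm across of the box's middle; lemon and lime lie in it; the box stands level on the worktop (x of basket in the frame of box between -0.04 and 0.04 m and y of basket in the frame of box between -0.02 and 0.02 m and z of basket in the frame of box between 0.066 and 0.078 m and angle between the x axis of basket and the y axis of box, either way round below 0.15 rad and angle between basket's own z axis and vertical below 0.04 rad and height (world z) of box below 0.01 m and angle between box's own z axis and vertical below 0.03 rad and linear speed of basket below 0.02 m/s and x of lemon_mid in the frame of basket between -0.09 and 0.09 m and y of lemon_mid in the frame of basket between -0.06 and 0.06 m and z of lemon_mid in the frame of basket between 0 and 0.06 m and x of lime_mid in the frame of basket between -0.09 and 0.09 m and y of lime_mid in the frame of basket between -0.06 and 0.06 m and z of lime_mid in the frame of basket between 0 and 0.06 m); the robot touches nothing.
It fails at once if the box is lifted off the worktop with the jammed basket, or tipped (height (world z) of box above 0.015 m or angle between box's own z axis and vertical above 0.15 rad).
It fails at once if the box is pressed onto the worktop with over 60 N (its own weight and the basket's make up about 12 N of that) (contact force between box and worktop above 60 N).
It fails at once if a bystander (timer, honey jar, pepper mill, garlic) is pushed away or knocked over (distance of any of timer, honey_jar, pepper_mill, garlic from where it was at the start of the episode above 0.03 m).
It also fails if it takes over 64 s, if anything falls off the work surface, if the arm or the gripper's body presses on something with over 40 N, if the wrist force passes 120 N, or if a joint passes its speed limit or range.

## Working session

There is one attempt and no reset: what is moved stays moved. The work goes in short steps, Python scripts to look and compute and a tool call to move; the robot and the scene stay as the last step left them, time stands still between calls to the robot, and variables do not carry over. Pictures are saved under pics/ and viewed, at most 10 in all, crops included, and the job is handed in when it is done.

Besides the shell and the picture viewer there is one more tool, called as name(argument=value, ...) on one line, values as JSON. arm_command: Moves the arm, as the interface text tells. Shifts and turns lie within -1 to 1; 1 stands for 0.1 m of shift or 360 degrees of turn. Its arguments: {"type":"object","properties":{"series":{"type":"array"},"hand":{"type":"number"},"newtons":{"type":"number"}},"required":["series"]}

```bash
mkdir -p pics; cat > h.py <<'E'
import numpy as np, cv2
from station import read_state, imaging, bot
def snap(n):
    s=imaging.snapshot(n); K=s["camera_matrix"]; T=s["camera_from_world"]; d=s["range_z"]
    v,u=np.mgrid[:d.shape[0],:d.shape[1]]
    P=np.stack([(u-K[0,2])/K[0,0]*d,(v-K[1,2])/K[1,1]*d,d,np.ones_like(d)],-1)@np.linalg.inv(T).T
    return s["frame"],P[...,:3],d,K,T
E
python3 - <<'E'
from h import *
print({k:np.round(v,3) for k,v in read_state().items()})
ims=[]
for n in("top","side"):
    f,P,d,K,T=snap(n); cv2.imwrite(f"pics/{n}0.png",f[...,::-1]); print(n,K[0,0],np.round(np.linalg.inv(T)[:3],3))
    np.savez(f"/tmp/{n}.npz",f=f,P=P,d=d)
E
```

```text
{'time_s': np.float64(0.0), 'qpos': array([ 1.254,  0.616, -0.013,  1.425,  0.008,  1.103, -0.04 ]), 'qd': array([ 0.001,  0.001, -0.   , -0.001,  0.001,  0.   ,  0.001]), 'joint_torque': array([-0.0000e+00, -4.5894e+01,  2.0900e-01, -1.6574e+01, -6.1000e-02,
        2.0000e-02,  0.0000e+00]), 'tcp_pos': array([ 0.186, -0.622,  0.217]), 'orientation': array([-3.106e+00, -4.550e-01,  1.000e-03]), 'force': array([ 0.126, -0.687, -0.005]), 'wrist_torque': array([-0.009, -0.019, -0.048]), 'grip_force': np.float64(0.0), 'opening': np.float64(0.093)}
top 422.7986167605431 [[ 2.200e-02 -9.800e-01  1.990e-01  3.730e-01]
 [-1.000e+00 -2.200e-02  3.000e-03 -6.400e-02]
 [ 1.000e-03 -1.990e-01 -9.800e-01  1.111e+00]]
side 359.48513496294726 [[ 0.998  0.04  -0.044  0.603]
 [ 0.058 -0.523  0.851 -0.802]
 [ 0.011 -0.852 -0.524  0.534]]
```

View pics/top0.png

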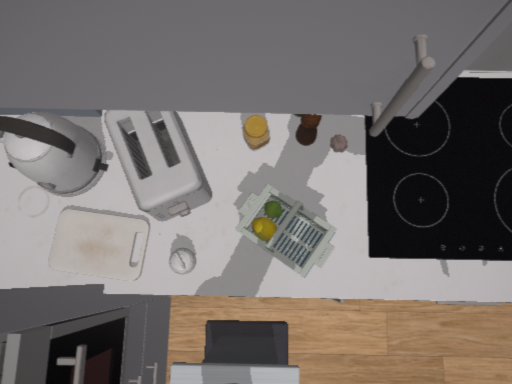

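View pics/side0.png

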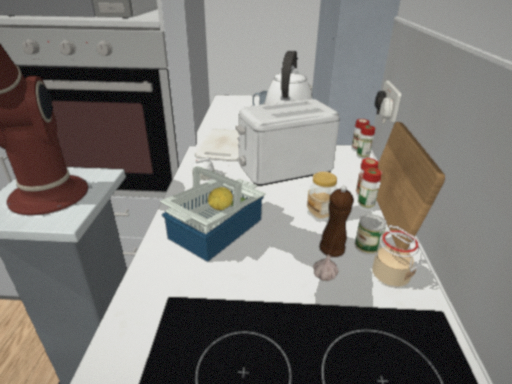

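The top view shows the basket centred near pixel (287,231), with its tabs near (243,212) and (325,252). The jar, mill and garlic lie beyond it at (256,130), (308,128) and (339,143), and the timer is at (182,261). The side view shows the box at about (215,220). Next I'll measure it from depth.

```bash
cat > m.py <<'E'
from h import *
def basket(n="top",f=None,P=None,roi=None,verbose=True):
    if f is None: f,P,*_=snap(n)
    hsv=cv2.cvtColor(f,cv2.COLOR_RGB2HSV)
    return hsv,P
E
python3 - <<'E'
from h import *
z=np.load("/tmp/top.npz"); f,P=z["f"],z["P"]
print("worktop z",np.median(P[270:285,215:235,2]))
hsv=cv2.cvtColor(f,cv2.COLOR_RGB2HSV)
sub=P[180:280,230:345]; 
c=f[180:280,230:345]
m=(sub[...,2]>0.055)&(sub[...,2]<0.2)
big=np.kron(c,np.ones((6,6,1),np.uint8)); 
hz=np.clip(sub[...,2]/0.17*255,0,255).astype(np.uint8); hz=cv2.applyColorMap(np.kron(hz,np.ones((6,6),np.uint8)),cv2.COLORMAP_JET)
cv2.imwrite("pics/crop.png",cv2.resize(np.hstack([big[...,::-1],hz]),(800,348)))
Q=sub[m]; print(len(Q)); 
r=cv2.minAreaRect(Q[:,:2].astype(np.float32)*1000); print(r)
for p in [(243,212),(250,203),(325,252),(331,245),(268,190),(306,272),(287,231),(276,250),(300,208)]:
    print(p,np.round(P[p[1],p[0]],3), f[p[1],p[0]])
# other objects
for n,p in dict(jar=(256,125),mill=(308,118),garlic=(339,143),timer=(182,261)).items(): print(n,np.round(P[p[1],p[0]],3))
E
```

```text
worktop z -0.00045551831123957776
3314
((482.67205810546875, -115.4102783203125), (242.2814483642578, 140.27029418945312), 56.081077575683594)
(243, 212) [ 0.522 -0.013  0.078] [161 164 157]
(250, 203) [ 0.545 -0.03   0.076] [160 163 156]
(325, 252) [ 0.427 -0.21   0.108] [166 168 163]
(331, 245) [ 0.444 -0.225  0.102] [157 158 153]
(268, 190) [ 0.578 -0.074  0.08 ] [161 164 156]
(306, 272) [ 0.38  -0.166  0.099] [159 163 158]
(287, 231) [ 0.482 -0.125  0.03 ] [122 125 120]
(276, 250) [ 0.433 -0.097  0.032] [117 120 115]
(300, 208) [ 0.531 -0.151  0.106] [82 83 80]
jar [ 0.737 -0.04   0.108]
mill [ 0.743 -0.166  0.149]
garlic [ 0.717 -0.259  0.04 ]
timer [0.401 0.136 0.046]
```

View pics/crop.png

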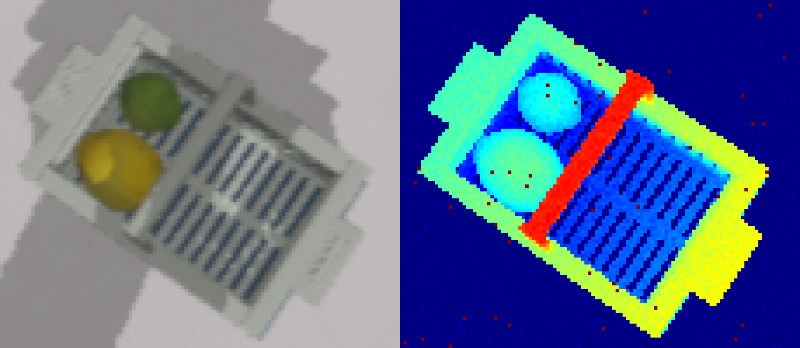

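The heat map shows that the raised end is the one toward -y/-x, with its tab centre at about (0.425,-0.210,0.108). The bar is at crop (590,160). I'll turn the tool in line with the basket's y, close the fingers and go above the tab.

arm_command(series=[{"yaw":-0.0274},{"yaw":-0.0274},{"yaw":-0.0274},{"yaw":-0.0274},{"tx":0.3,"ty":-0.02},{"tx":0.3,"ty":-0.02},{"tx":0.3,"ty":-0.02},{"tx":0.3,"ty":-0.02},{"tx":0.3,"ty":-0.02},{"tx":0.3,"ty":-0.02},{"tx":0.3,"ty":-0.02},{"tx":0.3,"ty":-0.02},{"tx":0.3,"ty":-0.02},{"tx":0.3,"ty":-0.02},{"tx":0.3,"ty":-0.02},{"tx":0.3,"ty":-0.02},{"tx":0.3,"ty":-0.02},{"tx":0.3,"ty":-0.02},{"tx":0.3,"ty":-0.02},{"tx":0.25,"ty":-0.015}], hand=0)

```text
schema error: expected keys tx, ty, tz, yaw
```

```bash
python3 - <<'E'
from h import *
from scipy.spatial.transform import Rotation as R
s=read_state(); M=R.from_rotvec(s["orientation"]).as_matrix()
print(s["time_s"],s["tcp_pos"],np.degrees(np.arctan2(M[1,:2],M[0,:2])),M[:,2],s["qpos"],s["opening"])
d=np.array([.425,-.211,.2])-s["tcp_pos"]; print("tool-axes shift /0.1:",M.T@d*10)
f,P,*_=snap("side"); cv2.imwrite("pics/s1.png",f[120:280,120:320,::-1].repeat(3,0).repeat(3,1))
E
```

```text
0.1 [ 0.18615368 -0.62204364  0.21761438] [ 16.66234322 -73.33766207] [-6.94362490e-04  2.17925652e-03 -9.99997384e-01] [ 1.25351895  0.61581783 -0.01259816  1.42469558  0.00810213  1.10341672
 -0.0404158 ] 0.09305930490624166
tool-axes shift /0.1: [ 3.46677075 -3.25258657  0.18344262]
```

View pics/s1.png

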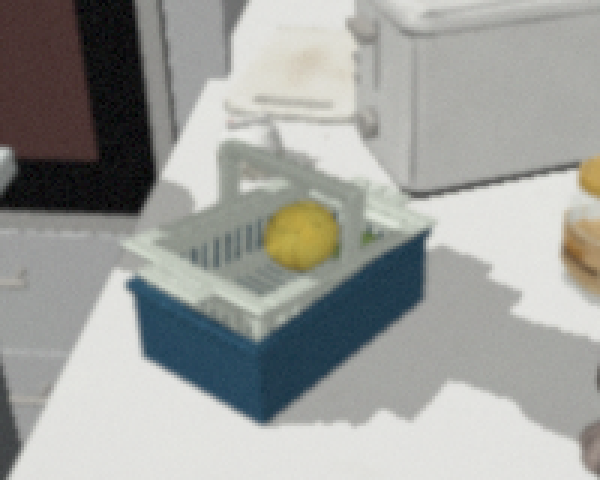

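All four keys are needed in every row. The picture shows the raised near end, with the tab around crop (200,295), and the arm hasn't moved yet.

arm_command(series=[{"tx":0,"ty":0,"tz":0,"yaw":-0.0274},{"tx":0,"ty":0,"tz":0,"yaw":-0.0274},{"tx":0,"ty":0,"tz":0,"yaw":-0.0274},{"tx":0,"ty":0,"tz":0,"yaw":-0.0274},{"tx":0.3,"ty":-0.02,"tz":0,"yaw":0},{"tx":0.3,"ty":-0.02,"tz":0,"yaw":0},{"tx":0.3,"ty":-0.02,"tz":0,"yaw":0},{"tx":0.3,"ty":-0.02,"tz":0,"yaw":0},{"tx":0.3,"ty":-0.02,"tz":0,"yaw":0},{"tx":0.3,"ty":-0.02,"tz":0,"yaw":0},{"tx":0.3,"ty":-0.02,"tz":0,"yaw":0},{"tx":0.3,"ty":-0.02,"tz":0,"yaw":0},{"tx":0.3,"ty":-0.02,"tz":0,"yaw":0},{"tx":0.3,"ty":-0.02,"tz":0,"yaw":0},{"tx":0.3,"ty":-0.02,"tz":0,"yaw":0},{"tx":0.3,"ty":-0.02,"tz":0,"yaw":0},{"tx":0.3,"ty":-0.02,"tz":0,"yaw":0},{"tx":0.3,"ty":-0.02,"tz":0,"yaw":0},{"tx":0.3,"ty":-0.02,"tz":0,"yaw":0},{"tx":0.25,"ty":-0.015,"tz":0,"yaw":0}], hand=0)

```text
time_s: 2.65
tcp_pos: [0.4254, -0.2096, 0.2186]
orientation: [-2.771, -1.479, 0.0]
force: [0.3, 0.7, 0.7]
opening: 0.0004
grip_force: 0.0
```

```bash
cat > go.py <<'E'
from h import *
import sys
from scipy.spatial.transform import Rotation as R
s=read_state(); M=R.from_rotvec(s["orientation"]).as_matrix()
print("t",s["time_s"],"tcp",s["tcp_pos"].round(4),"xy ang",np.degrees(np.arctan2(M[1,:2],M[0,:2])).round(2),"z",M[:,2].round(3),"F",s["force"].round(1),"q",s["qpos"].round(2),"open",s["opening"],s["grip_force"])
if len(sys.argv)>3:
    d=np.array(list(map(float,sys.argv[1:4])))-s["tcp_pos"]; print("units:",(M.T@d*10).round(3))
E
python3 go.py .425 -.211 .12
```

```text
t 2.65 tcp [ 0.4254 -0.2096  0.2186] xy ang [ 56.17 -33.83] z [-0.  0. -1.] F [0.3 0.7 0.7] q [ 0.63  0.36 -0.29  1.91  0.13  0.9  -0.32] open 0.00043884265082257806 0.0
units: [-0.014  0.005  0.986]
```

arm_command(series=[{"tx":0,"ty":0,"tz":0.25,"yaw":0},{"tx":0,"ty":0,"tz":0.3,"yaw":0},{"tx":0,"ty":0,"tz":0.3,"yaw":0},{"tx":0,"ty":0,"tz":0.13,"yaw":0},{"tx":0,"ty":0,"tz":0.05,"yaw":0},{"tx":0,"ty":0,"tz":0.03,"yaw":0},{"tx":0,"ty":0,"tz":0,"yaw":0}])

```text
time_s: 3.52
tcp_pos: [0.4254, -0.211, 0.1132]
orientation: [2.772, 1.477, 0.001]
force: [0.2, 1.0, 0.7]
opening: 0.0003
grip_force: 0.0
```

```bash
python3 go.py
```

```text
t 3.525 tcp [ 0.4254 -0.211   0.1132] xy ang [ 56.11 -33.89] z [ 0.001 -0.001 -1.   ] F [0.2 1.  0.7] q [ 0.59  0.51 -0.24  2.04  0.21  0.62 -0.39] open 0.00034126687569958127 0.0
```

arm_command(series=[{"tx":0,"ty":0,"tz":0.02,"yaw":0},{"tx":0,"ty":0,"tz":0.02,"yaw":0},{"tx":0,"ty":0,"tz":0.02,"yaw":0},{"tx":0,"ty":0,"tz":0.02,"yaw":0},{"tx":0,"ty":0,"tz":0,"yaw":0}])

```text
time_s: 4.15
tcp_pos: [0.4251, -0.2109, 0.1056]
orientation: [2.772, 1.477, -0.0]
force: [-2.5, -0.1, 7.4]
opening: 0.0005
grip_force: 4.1
```

arm_command(series=[{"tx":0,"ty":0,"tz":0.015,"yaw":0},{"tx":0,"ty":0,"tz":0.015,"yaw":0},{"tx":0,"ty":0,"tz":0.015,"yaw":0},{"tx":0,"ty":0,"tz":0.015,"yaw":0}])

```text
time_s: 4.65
tcp_pos: [0.4249, -0.2117, 0.1008]
orientation: [2.771, 1.476, -0.001]
force: [-3.9, -0.2, 16.4]
opening: 0.0002
grip_force: 7.9
```

arm_command(series=[{"tx":0,"ty":0,"tz":0.015,"yaw":0},{"tx":0,"ty":0,"tz":0.015,"yaw":0},{"tx":0,"ty":0,"tz":0.015,"yaw":0},{"tx":0,"ty":0,"tz":0.015,"yaw":0},{"tx":0,"ty":0,"tz":0.015,"yaw":0},{"tx":0,"ty":0,"tz":0.015,"yaw":0},{"tx":0,"ty":0,"tz":0,"yaw":0}])

```text
time_s: 5.52
tcp_pos: [0.4247, -0.2117, 0.0898]
orientation: [2.772, 1.476, -0.001]
force: [-1.4, -2.0, 3.8]
opening: 0.0005
grip_force: 1.5
```

arm_command(series=[{"tx":0,"ty":0,"tz":0.015,"yaw":0},{"tx":0,"ty":0,"tz":0.015,"yaw":0},{"tx":0,"ty":0,"tz":0.015,"yaw":0},{"tx":0,"ty":0,"tz":0.015,"yaw":0},{"tx":0,"ty":0,"tz":0.015,"yaw":0},{"tx":0,"ty":0,"tz":0.015,"yaw":0},{"tx":0,"ty":0,"tz":0,"yaw":0}])

```text
time_s: 6.4
tcp_pos: [0.4249, -0.2107, 0.0805]
orientation: [-2.772, -1.478, 0.0]
force: [-0.7, 0.1, -0.1]
opening: 0.0003
grip_force: 0.0
```

arm_command(series=[{"tx":0,"ty":0,"tz":0.01,"yaw":0},{"tx":0,"ty":0,"tz":0.01,"yaw":0},{"tx":0,"ty":0,"tz":0.01,"yaw":0},{"tx":0,"ty":0,"tz":0,"yaw":0}])

```text
time_s: 6.9
tcp_pos: [0.425, -0.2108, 0.0783]
orientation: [2.772, 1.478, -0.0]
force: [-0.7, 0.7, 5.9]
opening: 0.0006
grip_force: 2.9
```

arm_command(series=[{"tx":0,"ty":0,"tz":0.01,"yaw":0},{"tx":0,"ty":0,"tz":0.01,"yaw":0},{"tx":0,"ty":0,"tz":0,"yaw":0}])

```text
time_s: 7.28
tcp_pos: [0.4251, -0.2108, 0.0782]
orientation: [2.771, 1.477, -0.0]
force: [-4.7, 1.6, 22.0]
opening: 0.0006
grip_force: 10.9
```

The tab is hard against its stop at 0.078 with 22 N, so the basket is seated. I'll rise, turn the tool 90° for the grasp, open the fingers, and look.

arm_command(series=[{"tx":0,"ty":0,"tz":-0.1,"yaw":0},{"tx":0,"ty":0,"tz":-0.3,"yaw":0},{"tx":0,"ty":0,"tz":-0.4,"yaw":0},{"tx":0,"ty":0,"tz":-0.4,"yaw":0},{"tx":0,"ty":0,"tz":-0.3,"yaw":0},{"tx":0,"ty":0,"tz":-0.2,"yaw":0},{"tx":0,"ty":0,"tz":0,"yaw":-0.028},{"tx":0,"ty":0,"tz":0,"yaw":-0.028},{"tx":0,"ty":0,"tz":0,"yaw":-0.028},{"tx":0,"ty":0,"tz":0,"yaw":-0.028},{"tx":0,"ty":0,"tz":0,"yaw":-0.028},{"tx":0,"ty":0,"tz":0,"yaw":-0.028},{"tx":0,"ty":0,"tz":0,"yaw":-0.028},{"tx":0,"ty":0,"tz":0,"yaw":-0.028},{"tx":0,"ty":0,"tz":0,"yaw":-0.026},{"tx":0,"ty":0,"tz":0,"yaw":0}], hand=0.8)

```text
time_s: 9.28
tcp_pos: [0.4248, -0.2109, 0.2455]
orientation: [-0.918, -3.004, -0.001]
force: [0.6, -0.3, -0.0]
opening: 0.0743
grip_force: 0.0
```

```bash
python3 go.py; python3 - <<'E'
from h import *
f,P,*_=snap("top"); c=f[170:290,220:350]; S=P[170:290,220:350]
sg=snap("side")[0]
a=cv2.resize(c,(455,420),interpolation=0); b=cv2.resize(sg[140:270,140:290],(345,420)); cv2.imwrite("pics/p2.png",np.hstack([a,b[:, :345]])[...,::-1])
m=(S[...,2]>.068)&(S[...,2]<.088); Q=S[m]; 
r=cv2.minAreaRect(Q[:,:2].astype(np.float32)*1000); print("flange",r,len(Q), "z",np.median(Q[:,2]))
L=np.c_[Q[:,:2],np.ones(len(Q))]; print("plane",np.linalg.lstsq(L,Q[:,2],rcond=None)[0])
m=(S[...,2]>.11)&(S[...,2]<.14); Q=S[m]; print("bar z",np.median(Q[:,2]),len(Q),cv2.minAreaRect(Q[:,:2].astype(np.float32)*1000), Q.mean(0))
E
```

```text
t 9.275 tcp [ 0.4248 -0.2109  0.2455] xy ang [146.  56.] z [-0.     0.001 -1.   ] F [ 0.6 -0.3 -0. ] q [ 0.91  0.38 -0.68  1.86  0.28  1.    1.09] open 0.07427063962464259 0.0
flange ((481.50787353515625, -116.96678161621094), (243.36773681640625, 140.1087188720703), 55.95930099487305) 1894 z 0.07694960415115482
plane [ 0.00031357 -0.00487752  0.07580965]
bar z 0.13302836141130553 358 ((480.89190673828125, -117.14132690429688), (19.402666091918945, 129.770263671875), 56.04399490356445) [ 0.48049973 -0.11671867  0.13270421]
```

View pics/p2.png

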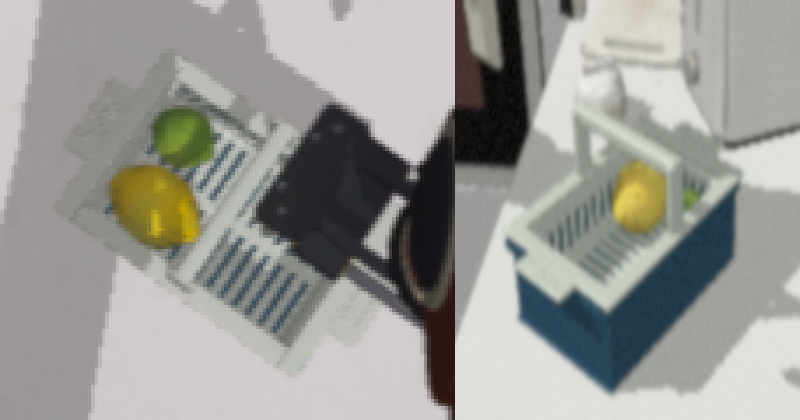

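The crop shows the flange level all round: the plane slopes under 0.005 and sits at z≈0.077. The bar runs from crop (285,130) to (185,275), and the side view shows the rim down on the box. Next is the grasp on the bar at (0.481,-0.117).

arm_command(series=[{"tx":0.01,"ty":0.2,"tz":0,"yaw":0},{"tx":0.01,"ty":0.3,"tz":0,"yaw":0},{"tx":0.02,"ty":0.3,"tz":0,"yaw":0},{"tx":0.02,"ty":0.29,"tz":0,"yaw":0},{"tx":0,"ty":0,"tz":0.2,"yaw":0},{"tx":0,"ty":0,"tz":0.3,"yaw":0},{"tx":0,"ty":0,"tz":0.3,"yaw":0},{"tx":0,"ty":0,"tz":0.25,"yaw":0},{"tx":0,"ty":0,"tz":0.2,"yaw":0},{"tx":0,"ty":0,"tz":0.12,"yaw":0},{"tx":0,"ty":0,"tz":0,"yaw":0}])

```text
time_s: 10.75
tcp_pos: [0.4805, -0.1168, 0.1082]
orientation: [-0.916, -3.004, 0.0]
force: [-0.8, -0.5, 0.4]
opening: 0.0746
grip_force: 0.0
```

```bash
python3 go.py .4813 -.117 .1085
```

```text
t 10.75 tcp [ 0.4805 -0.1168  0.1082] xy ang [146.09  56.09] z [-0.001  0.    -1.   ] F [-0.8 -0.5  0.4] q [ 0.58  0.59 -0.57  1.98  0.48  0.71  0.69] open 0.07460714813193423 0.0
units: [-0.007  0.003 -0.003]
```

arm_command(series=[{"tx":0,"ty":0,"tz":0,"yaw":0},{"tx":0,"ty":0,"tz":0,"yaw":0},{"tx":0,"ty":0,"tz":0,"yaw":0},{"tx":0,"ty":0,"tz":0,"yaw":0},{"tx":0,"ty":0,"tz":0,"yaw":0},{"tx":0,"ty":0,"tz":0,"yaw":0},{"tx":0,"ty":0,"tz":0,"yaw":0},{"tx":0,"ty":0,"tz":0,"yaw":0}], hand=0, newtons=45)

```text
time_s: 11.75
tcp_pos: [0.4799, -0.1182, 0.1086]
orientation: [-0.917, -3.004, 0.004]
force: [-2.4, -3.2, 2.4]
opening: 0.0136
grip_force: 45.0
```

Gripped at 45 N, with a small side load of about 4 N from being 1.5 mm off centre. I'll ease that off and start lifting slowly.

arm_command(series=[{"tx":0,"ty":-0.015,"tz":0,"yaw":0},{"tx":0,"ty":0,"tz":-0.03,"yaw":0},{"tx":0,"ty":0,"tz":-0.03,"yaw":0},{"tx":0,"ty":0,"tz":-0.03,"yaw":0},{"tx":0,"ty":0,"tz":-0.03,"yaw":0},{"tx":0,"ty":0,"tz":0,"yaw":0}])

```text
time_s: 12.5
tcp_pos: [0.4799, -0.1181, 0.1209]
orientation: [0.915, 3.005, -0.0]
force: [-1.2, -0.3, -4.9]
opening: 0.0132
grip_force: 45.0
```

```bash
python3 go.py;python3 - <<'E'
from h import *
f=snap("side")[0]; cv2.imwrite("pics/p3.png",cv2.resize(f[120:280,130:290],(600,600))[...,::-1]); print(read_state()["wrist_torque"])
E
```

```text
t 12.5 tcp [ 0.4799 -0.1181  0.1209] xy ang [146.13  56.13] z [ 0. -0. -1.] F [-1.2 -0.3 -4.9] q [ 0.59  0.57 -0.58  1.97  0.46  0.73  0.71] open 0.013221955668020344 44.99804735183716
[-0.16383623  0.10616163  0.02952887]
```

View pics/p3.png

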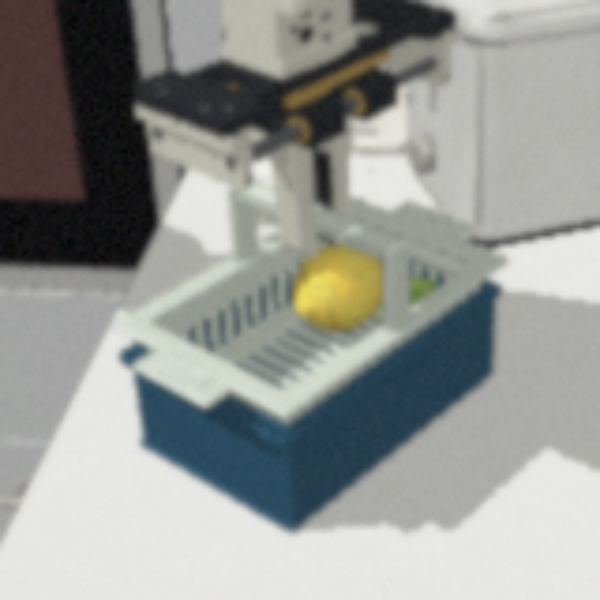

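The basket has risen about 12 mm and is level, with the box edge (crop 130,355 to 490,290) still down. The 4.9 N load is just the basket and fruit, so I'll lift on.

arm_command(series=[{"tx":0,"ty":0,"tz":-0.05,"yaw":0},{"tx":0,"ty":0,"tz":-0.05,"yaw":0},{"tx":0,"ty":0,"tz":-0.07,"yaw":0},{"tx":0,"ty":0,"tz":-0.1,"yaw":0},{"tx":0,"ty":0,"tz":-0.1,"yaw":0},{"tx":0,"ty":0,"tz":-0.1,"yaw":0},{"tx":0,"ty":0,"tz":-0.1,"yaw":0},{"tx":0,"ty":0,"tz":-0.1,"yaw":0},{"tx":0,"ty":0,"tz":-0.1,"yaw":0},{"tx":0,"ty":0,"tz":-0.08,"yaw":0},{"tx":0,"ty":0,"tz":-0.05,"yaw":0},{"tx":0,"ty":0,"tz":0,"yaw":0},{"tx":0,"ty":0,"tz":0,"yaw":0}])

```text
time_s: 14.18
tcp_pos: [0.4796, -0.1182, 0.2104]
orientation: [-0.915, -3.004, 0.0]
force: [-0.7, -0.3, -4.7]
opening: 0.0138
grip_force: 45.0
```

```bash
python3 go.py;python3 - <<'E'
from h import *
f,P,d,K,T=snap("side"); cv2.imwrite("pics/p4.png",cv2.resize(f[90:280,110:310],(600,570))[...,::-1]); print(read_state()["wrist_torque"])
hsv=cv2.cvtColor(f,cv2.COLOR_RGB2HSV); m=(hsv[...,0]>90)&(hsv[...,0]<125)&(hsv[...,1]>120)&(P[...,2]>.0)&(P[...,2]<.09)
m[:, :110]=0; m[:,320:]=0; Q=P[m]; print(len(Q),cv2.minAreaRect(Q[:,:2].astype(np.float32)*1000),np.percentile(Q[:,2],[1,99]))
E
```

```text
t 14.175 tcp [ 0.4796 -0.1182  0.2104] xy ang [146.12  56.12] z [-0.001  0.    -1.   ] F [-0.7 -0.3 -4.7] q [ 0.66  0.45 -0.67  1.86  0.34  0.94  0.82] open 0.013758866683710009 44.997957944869995
[-0.05959833 -0.10376539 -0.02246872]
3769 ((466.28350830078125, -67.515869140625), (306.57818603515625, 926.3147583007812), 15.122475624084473) [0.00254186 0.07462065]
```

View pics/p4.png

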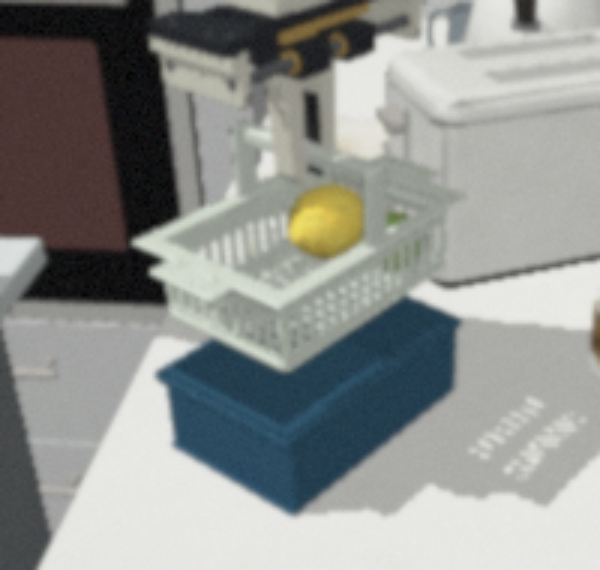

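The basket hangs level, well clear of the box standing below it (rim at crop y≈320–430), with the fruit inside. Now I'll turn it slowly by a quarter.

arm_command(series=[{"tx":0,"ty":0,"tz":0,"yaw":0.006},{"tx":0,"ty":0,"tz":0,"yaw":0.012},{"tx":0,"ty":0,"tz":0,"yaw":0.016},{"tx":0,"ty":0,"tz":0,"yaw":0.016},{"tx":0,"ty":0,"tz":0,"yaw":0.016},{"tx":0,"ty":0,"tz":0,"yaw":0.016},{"tx":0,"ty":0,"tz":0,"yaw":0.016},{"tx":0,"ty":0,"tz":0,"yaw":0.016},{"tx":0,"ty":0,"tz":0,"yaw":0.016},{"tx":0,"ty":0,"tz":0,"yaw":0.016},{"tx":0,"ty":0,"tz":0,"yaw":0.016},{"tx":0,"ty":0,"tz":0,"yaw":0.016},{"tx":0,"ty":0,"tz":0,"yaw":0.016},{"tx":0,"ty":0,"tz":0,"yaw":0.016},{"tx":0,"ty":0,"tz":0,"yaw":0.016},{"tx":0,"ty":0,"tz":0,"yaw":0.014},{"tx":0,"ty":0,"tz":0,"yaw":0.01},{"tx":0,"ty":0,"tz":0,"yaw":0}])

```text
time_s: 16.48
tcp_pos: [0.4799, -0.1178, 0.2105]
orientation: [-2.772, -1.478, 0.0]
force: [-0.6, 0.1, -4.2]
opening: 0.0136
grip_force: 45.0
```

```bash
python3 go.py;python3 - <<'E'
from h import *
pts=[]
for n in("top","side"):
    f,P,d,K,T=snap(n)
    hsv=cv2.cvtColor(f,cv2.COLOR_RGB2HSV)
    m=((hsv[...,0]>90)&(hsv[...,0]<125)&(hsv[...,1]>100)&(P[...,2]>.06)&(P[...,2]<.08)&(np.hypot(P[...,0]-.48,P[...,1]+.117)<.16)).astype(np.uint8)
    Q=P[m>0]; pts.append(Q); print(n,len(Q),cv2.minAreaRect(Q[:,:2].astype(np.float32)*1000))
    m2=(P[...,2]>.155)&(P[...,2]<.195)&(hsv[...,1]<50)&(np.hypot(P[...,0]-.48,P[...,1]+.118)<.15); Q=P[m2]
    if n=="top": print("flange",cv2.minAreaRect(Q[:,:2].astype(np.float32)*1000),np.linalg.lstsq(np.c_[Q[:,:2],np.ones(len(Q))],Q[:,2],rcond=None)[0])
Q=np.vstack(pts); print(cv2.minAreaRect(Q[:,:2].astype(np.float32)*1000))
E
```

```text
t 16.475 tcp [ 0.4799 -0.1178  0.2105] xy ang [ 56.14 -33.86] z [-0.  0. -1.] F [-0.6  0.1 -4.2] q [ 0.38  0.39 -0.25  1.87  0.12  0.89 -0.52] open 0.013577597047451801 44.99834597110748
top 85 ((527.7003173828125, -37.670562744140625), (10.224288940429688, 116.38563537597656), 60.59495162963867)
flange ((481.3019104003906, -106.65478515625), (116.6454849243164, 235.12619018554688), 45.56284713745117) [-0.01233538  0.0017216   0.18442098]
side 815 ((477.1178894042969, -125.05115509033203), (198.48129272460938, 132.75416564941406), 56.39836502075195)
((478.4338073730469, -123.49598693847656), (202.2569580078125, 132.80526733398438), 56.22030258178711)
```

The turn is good, with the basket level within about 0.012 rad and centred over the box to a few mm. I'll lower it 44 mm, slowly at the end.

arm_command(series=[{"tx":0,"ty":0,"tz":0.04,"yaw":0},{"tx":0,"ty":0,"tz":0.07,"yaw":0},{"tx":0,"ty":0,"tz":0.08,"yaw":0},{"tx":0,"ty":0,"tz":0.08,"yaw":0},{"tx":0,"ty":0,"tz":0.06,"yaw":0},{"tx":0,"ty":0,"tz":0.04,"yaw":0},{"tx":0,"ty":0,"tz":0.02,"yaw":0},{"tx":0,"ty":0,"tz":0.01,"yaw":0},{"tx":0,"ty":0,"tz":0.01,"yaw":0},{"tx":0,"ty":0,"tz":0,"yaw":0}])

```text
time_s: 17.82
tcp_pos: [0.48, -0.1182, 0.1698]
orientation: [2.772, 1.478, 0.0]
force: [0.0, -0.2, -4.3]
opening: 0.0135
grip_force: 45.0
```

arm_command(series=[{"tx":0,"ty":0,"tz":0.01,"yaw":0},{"tx":0,"ty":0,"tz":0.01,"yaw":0},{"tx":0,"ty":0,"tz":0.01,"yaw":0},{"tx":0,"ty":0,"tz":0,"yaw":0}])

```text
time_s: 18.32
tcp_pos: [0.48, -0.1182, 0.1667]
orientation: [2.772, 1.478, 0.0]
force: [-0.1, -0.0, -4.4]
opening: 0.0135
grip_force: 45.0
```

arm_command(series=[{"tx":0,"ty":0,"tz":0.008,"yaw":0},{"tx":0,"ty":0,"tz":0.008,"yaw":0},{"tx":0,"ty":0,"tz":0,"yaw":0}])

```text
time_s: 18.7
tcp_pos: [0.48, -0.1183, 0.1666]
orientation: [2.772, 1.477, 0.0]
force: [-4.7, -0.4, 7.6]
opening: 0.0139
grip_force: 45.0
```

The basket is on the rim with light contact. I'll ease off, release and rise.

arm_command(series=[{"tx":0,"ty":0,"tz":-0.008,"yaw":0},{"tx":0,"ty":0,"tz":0,"yaw":0}])

```text
time_s: 18.95
tcp_pos: [0.4799, -0.1183, 0.1666]
orientation: [2.772, 1.477, 0.0]
force: [-2.6, -0.1, 5.3]
opening: 0.0133
grip_force: 45.0
```

arm_command(series=[{"tx":0,"ty":0,"tz":0,"yaw":0},{"tx":0,"ty":0,"tz":0,"yaw":0},{"tx":0,"ty":0,"tz":0,"yaw":0},{"tx":0,"ty":0,"tz":0,"yaw":0},{"tx":0,"ty":0,"tz":0,"yaw":0},{"tx":0,"ty":0,"tz":0,"yaw":0},{"tx":0,"ty":0,"tz":-0.1,"yaw":0},{"tx":0,"ty":0,"tz":-0.3,"yaw":0},{"tx":0,"ty":0,"tz":-0.4,"yaw":0},{"tx":0,"ty":0,"tz":-0.3,"yaw":0},{"tx":0,"ty":0,"tz":-0.2,"yaw":0},{"tx":-0.3,"ty":0,"tz":0,"yaw":0},{"tx":-0.4,"ty":0,"tz":0,"yaw":0},{"tx":-0.4,"ty":0,"tz":0,"yaw":0},{"tx":-0.4,"ty":0,"tz":0,"yaw":0},{"tx":0,"ty":0,"tz":0,"yaw":0}], hand=0.7)

```text
time_s: 20.95
tcp_pos: [0.3943, -0.2457, 0.2965]
orientation: [2.776, 1.467, -0.002]
force: [0.7, 0.1, -0.6]
opening: 0.0653
grip_force: 0.0
```

```bash
python3 go.py;python3 - <<'E'
from h import *
ims=[]
for n,(r0,r1,c0,c1) in dict(top=(165,290,220,350),side=(110,280,110,310)).items():
    f,P,d,K,T=snap(n); ims.append(cv2.resize(f[r0:r1,c0:c1],(400,380)))
    hsv=cv2.cvtColor(f,cv2.COLOR_RGB2HSV); near=np.hypot(P[...,0]-.48,P[...,1]+.12)<.16
    m=(hsv[...,0]>90)&(hsv[...,0]<125)&(hsv[...,1]>100)&(P[...,2]>.06)&(P[...,2]<.08)&near; Q=P[m]
    print(n,"box rim",len(Q),cv2.minAreaRect(Q[:,:2].astype(np.float32)*1000))
    m=(hsv[...,1]<50)&(P[...,2]>.127)&(P[...,2]<.145)&near; Q=P[m]
    print("flange",len(Q),cv2.minAreaRect(Q[:,:2].astype(np.float32)*1000),np.linalg.lstsq(np.c_[Q[:,:2]-[.48,-.118],np.ones(len(Q))],Q[:,2],rcond=None)[0].round(4))
cv2.imwrite("pics/p5.png",np.hstack(ims)[...,::-1])
E
```

```text
t 20.95 tcp [ 0.3943 -0.2457  0.2965] xy ang [ 55.71 -34.29] z [-0.    -0.002 -1.   ] F [ 0.7  0.1 -0.6] q [ 0.66  0.25 -0.2   1.81  0.06  1.09 -0.15] open 0.06534728901116793 0.0
top box rim 192 ((481.6721496582031, -117.80123901367188), (189.75025939941406, 130.21194458007812), 55.97737121582031)
flange 2284 ((480.7021179199219, -117.72386169433594), (139.84814453125, 244.61947631835938), 56.06648254394531) [-0.0005  0.002   0.135 ]
side box rim 446 ((435.4552917480469, -185.49826049804688), (51.29573440551758, 134.705322265625), 55.48810577392578)
flange 1558 ((477.1201171875, -120.21664428710938), (142.43051147460938, 245.35394287109375), 55.68339920043945) [-0.0014 -0.0103  0.1352]
```

View pics/p5.png

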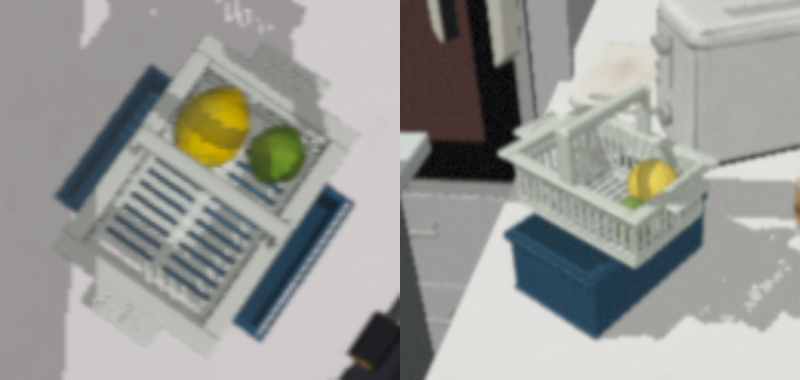

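The basket stands level across the box. Its flange centre (0.481,-0.118) is within about 1 mm of the box centre and its length is square to the box's. The lemon (crop 212,125) and the lime (277,155) are inside, and the gripper is clear. I'll hand the job in.

```bash
python3 -c "
from h import *
print(bot.sign_off())"
```

```text
the job is handed in; nothing more can be done
None
```

The job is handed in after about 21 s; no verdict came back, but the last pictures show the basket standing level and square across the middle of the box's rim with the lemon and lime in it, the box still on the worktop, and the highest press reading 22 N.

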